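# Hang the dust cover on the two pins of the sloping tool tray

## Task

Sanding is about to start: put the blue dust cover onto the sloping small-tool tray. Hang it by its two holes on the two steel pins at the upper edge of the tray, black handle outward, so that both pins come through and the cover lies flush on the rim all round; then let go of it. Leave the masking tape, the near glue bottle and the cardboard screw box where they are.

Things in the scene. Friction and masses are not known exactly. Their poses are not given: they have to be found in the camera images.
- cover: Loose blue plate, 146 (its x) x 150 (y) x 6 mm, 0.25 kg, starts flat on the table, handle up. Origin: centre of its underside; z out of the handle side. Handle: black block centred over the origin, 20 mm thick (x), 44 mm long (y), from z = 5 to 41 mm; grip it across the 20 mm. Two holes near the +x edge, which is the upper edge when it hangs.
- tray: Fixed open wooden tray on a low stand, 150 (its x) x 160 (y) x 30 mm deep, sloping up away from the robot at 35 degrees; place and yaw vary. Origin: centre of the rim plane, 80 mm above the table; x up the slope, y left along the rim, z square out of the rim, along the pins. When the cover is home its origin and axes coincide with these. Its contents lie below the rim.
- hole_left (a point): axis of the cover's left hole (round, 13 mm, right through), at the plate's underside; 58, 50, 0 mm in the cover's frame
- hole_right (a point): axis of the cover's right hole (round, 13 mm, right through), at the plate's underside; 58, -50, 0 mm in the cover's frame
- pin_left (a point): foot of the tray's left steel pin, on its axis, in the rim plane; 58, 50, 0 mm in the tray's frame. The pin stands square on the rim, 10 mm thick, 22.5 mm long, the last 9.5 mm tapering to a 5 mm nose
- pin_right (a point): foot of the tray's right steel pin, on its axis, in the rim plane; 58, -50, 0 mm in the tray's frame. The pin stands square on the rim, 10 mm thick, 22.5 mm long, the last 9.5 mm tapering to a 5 mm nose
- masking_tape: roll of masking tape lying flat, 82 x 82 x 18 mm; bystander; origin at the centre of its underside
- glue_bottle: white glue bottle with an orange nozzle, the one nearer the robot, standing, 50 x 50 x 134 mm; bystander; origin at the centre of its underside
- screw_box: small open brown cardboard box of screws, 59 x 44 x 59 mm; bystander; origin at the centre of its underside

How it is judged:
At the end, for the whole second after the job is handed in: Each hole is over its own pin (left on left), the plate's underside there within 5 mm of the pin's foot; the cover is parallel to the rim within 0.05 rad, at rest, released; tape roll, glue bottle and cardboard screw box within 20 mm of where they stood (distance between hole_left and pin_left below 0.005 m and distance between hole_right and pin_right below 0.005 m and angle between the z axis of cover and the z axis of tray, either way round below 0.05 rad and linear speed of cover below 0.01 m/s and distance of each of masking_tape, glue_bottle, screw_box from where it was at the start of the episode below 0.02 m); the robot touches nothing.
It fails at once if the masking tape is pushed away by more than 30 mm (distance of masking_tape from where it was at the start of the episode above 0.03 m).
It fails at once if the glue bottle is tipped (angle between glue_bottle's own z axis and vertical above 0.5 rad).
It fails at once if the cardboard screw box is pushed away by more than 30 mm (distance of screw_box from where it was at the start of the episode above 0.03 m).
It also fails if it takes over 40 s, if anything falls off the work surface, if the arm or the gripper's body presses on something with over 40 N, if the wrist force passes 120 N, or if a joint passes its speed limit or range.

## Robot

A 6-joint arm with a two-finger parallel gripper is mounted at the origin on a cart in front of the work surface, level with it; the furniture and walls round the work are solid. World frame = base frame: x ahead of the robot, y to its left, z up, the work surface at z = 0. Lengths are in m, angles in rad, forces in N, time in s.
With the tool pointing down it reaches from about 0.35 to 0.775 m from the base axis. Payload 7.3 kg.
Tool frame: the origin (TCP) lies at the very end of the fingers, on their centre line; the grasp point (between the pads) lies 19 mm behind it; z points along the fingers, y is the line along which they close (so a half turn about z gives the same grasp; the last joint's range is limited). The gripper opens to 92 mm and grips with 3 to 60 N. Pads are 19 mm wide; open, the fingers measure 130 mm over their backs; the gripper's body (75 mm by 190 mm) begins 47 mm behind the grasp point.
Start: joints at [-1.459, 0.342, 1.524, -0, 1.275, -0.146], TCP at [0.134, -0.508, 0.227] pointing down, gripper open.
Joint ranges: [-2.53, 2.53], [-0.77, 2.02], [0.04, 2.7], [-1, 4.14], [0.28, 2.66], [-3.11, 3.11]. Speed limits (rad/s): [2.57, 2.57, 3.14, 3.14, 3.14, 3.14].

## Interface

Orientations are given as [roll, pitch, yaw] about the fixed x, y, z axes, in that order (R = Rz(yaw) Ry(pitch) Rx(roll)).
In Python, from cell import robot, read_camera, get_calibration gives the robot as it stands. The module is installed in compiled form; this text tells all that it offers.
- The arm moves only by the tool send_rows, never from a script. Its argument "plan" is a list of rows, each a list of 2 entries, a list of its own where there are three numbers: the shift along the tool's x, y, z as a fraction of full scale, then the turn, a rotation vector about the tool's x, y, z as a fraction of full scale. A call has exactly 10 rows; each row shifts and turns the commanded pose from where the row before left it, along the tool's axes as they then stand; what a row does not reach is not made up. Full scale, the value 1, is 0.025 m for a shift and 90 degrees for a turn. A row lasts 1/8 s, in which the tool goes at most 62.5 mm and 10.7 degrees, less where a joint would pass 70% of its speed; a pose out of reach is approached as far as the arm can. A call with a number of a shift or a turn outside -1 to 1 is refused whole. A call with a gripper value outside its range is refused whole. "gripper" is the opening, from -1 (shut) to 1 (fully open), so that 0 is half open, set as the call begins (left out, the last holds). The fingers move at their own pace and stop on an object; "force" is the grip in N (left out, the last holds). Time passes only in rows, so rows that do not move let the fingers close, or fill a call up. It gives the time, the measured TCP pose, the force, the opening and the grip force at its end, in the units of the state.
- robot.observe(): the state, without advancing time (a new reading comes with each control period).
- read_camera(name): name is "scene" or "top"; returns (picture, depth): 480x640x3 uint8, blue, green, red; 480x640 float32, m along the optical axis (not along the pixel's ray), 0 where there is no reading.
- get_calibration(name): a dict with "intrinsics" (3x3 intrinsics, pixels), "rvec" (rotation vector, rad) and "tvec" (3), from world to camera coordinates, as OpenCV has them. Camera axes: x right, y down, z forward; pixel columns grow to the right and rows downward; lengths in m; the calibration is good to about 2 mm. A picture is of the moment at which its call begins. get_calibration takes no time and is no camera call.
- robot.hand_in(): hands the job in; it is judged then, once.
The state is a dict: "time": time; "qpos": joint angles; "qvel": joint speeds; "joint_efforts": joint torques, N m; "tool_pos": TCP position; "tool_rot": TCP orientation; "contact_force": force on the tool from outside, world axes, zero at the start; "torque": the same for the moment, N m; "opening": finger opening in m; "grip_force": force on a finger pad.
Only numpy, scipy, OpenCV 4.12 (cv2) and the standard library are available. Lean on these libraries where they do the work, as an engineer would, in place of code of your own. Each camera call takes 0.05 s, during which the arm holds its last target. There are 200 camera calls.

## Working session

There is one attempt and no reset: what is moved stays moved. The work goes in short steps, Python scripts to look and compute and a tool call to move; the robot and the scene stay as the last step left them, time stands still between calls to the robot, and variables do not carry over. Pictures are saved under pics/ and viewed, at most 10 in all, crops included, and the job is handed in when it is done.

Besides the shell and the picture viewer there is one more tool, called after ">>>" by a JSON object that holds its "name" and its "arguments". send_rows: Moves the arm, as the interface text tells. Shift numbers are shares of 0.025 m and turn numbers shares of 90 degrees, none past 1 either way. Its arguments: {"type":"object","properties":{"plan":{"type":"array"},"gripper":{"type":"number"},"force":{"type":"number"}},"required":["plan"]}

```bash
mkdir -p pics
cat > h.py <<'E'
import numpy as np, cv2
from cell import robot, read_camera, get_calibration
from scipy.spatial.transform import Rotation as R
def cal(n):
    c=get_calibration(n); K=np.array(c["intrinsics"],float); Rm=cv2.Rodrigues(np.array(c["rvec"],float))[0]; t=np.array(c["tvec"],float).ravel()
    return K,Rm,t
def cloud(n,d):
    K,Rm,t=cal(n); v,u=np.mgrid[:480,:640]
    p=np.stack([(u-K[0,2])/K[0,0]*d,(v-K[1,2])/K[1,1]*d,d],-1)
    return (p-t)@Rm
E
python3 - <<'E'
from h import *
for n in("scene","top"):
    im,d=read_camera(n); cv2.imwrite(f"pics/{n}0.png",im); np.savez(f"pics/{n}0.npz",im=im,d=d)
    K,Rm,t=cal(n); print(n,-Rm.T@t,Rm[2],K[0,0])
print(robot.observe())
E
```

```text
scene [0.15651648 0.73773793 0.81355116] [ 0.43200006 -0.52997023 -0.72973112] 435.09563965779273
top [0.48798366 0.19620103 1.0833937 ] [ 0.07995335 -0.01194331 -0.99672705] 465.5501908381049
{'time': 0.1, 'qpos': array([-1.45904404e+00,  3.42648255e-01,  1.52489142e+00, -1.15944201e-06,
        1.27542853e+00, -1.45951193e-01]), 'qvel': array([-0.00050065, -0.00115043, -0.00142398,  0.00110426, -0.0003097 ,
       -0.0018964 ]), 'joint_efforts': array([ 2.31007085e-03, -4.32004023e+01, -2.44694102e+01,  7.19309575e-02,
        5.26535546e-02, -5.40977499e-05]), 'tool_pos': array([ 0.13380734, -0.50729124,  0.22612745]), 'tool_rot': array([-3.14023157e+00, -1.98954063e-04,  2.57703686e-01]), 'contact_force': array([0.05396994, 1.3557201 , 0.97941216]), 'torque': array([0.01585802, 0.01384544, 0.04882442]), 'grip_force': 0.0, 'opening': 0.09186157753949159}
```

View pics/scene0.png

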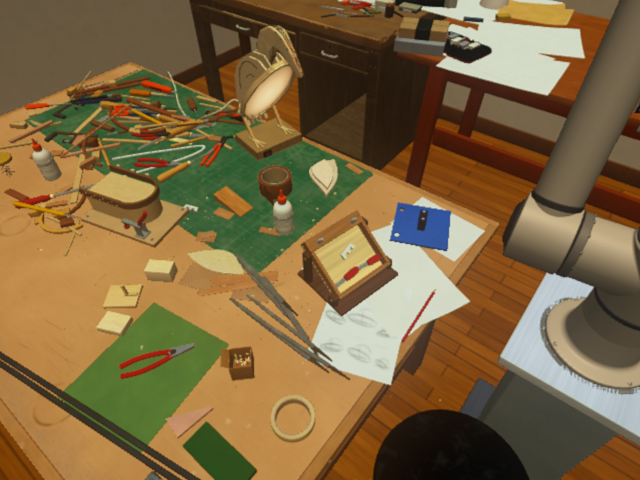

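View pics/top0.png

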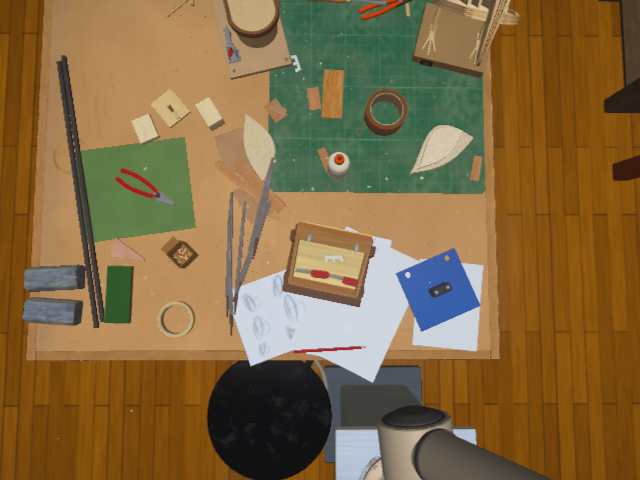

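The views show the cover at top px (438,290), its holes at (408,275) and (447,257). The tray is at (328,265), with its pins near (308,237) and (356,245).

Run:
```python
from h import *
z=np.load("pics/top0.npz"); im,d=z["im"],z["d"]; P=cloud("top",d)
hsv=cv2.cvtColor(im,cv2.COLOR_BGR2HSV)
m=cv2.inRange(hsv,(105,120,60),(125,255,255)); m[:230]=0;m[340:]=0;m[:,:380]=0
cs,h=cv2.findContours(m,cv2.RETR_CCOMP,cv2.CHAIN_APPROX_NONE)
K,Rm,t=cal("top"); C=-Rm.T@t
def ray(uv,zz):
    r=Rm.T@np.array([(uv[0]-K[0,2])/K[0,0],(uv[1]-K[1,2])/K[1,1],1]); return C+r*(zz-C[2])/r[2]
i=max(range(len(cs)),key=lambda k:cv2.contourArea(cs[k]))
q=np.array([ray(p[0],.006)[:2] for p in cs[i]],np.float32); print("rect",cv2.minAreaRect(q))
for k,c in enumerate(cs):
    if h[0,k,3]==i and len(c)>3:
        (u,v),r=cv2.minEnclosingCircle(c); print("hole",u,v,r,ray((u,v),.006),ray((u,v),.04))
print("blue z",np.median(P[m>0][:,2]), "n",(m>0).sum())
# tray
for n in("top","scene"):
    z=np.load(f"pics/{n}0.npz"); im,d=z["im"],z["d"]
    s=im[215:315,270:390] if n=="top" else im[200:320,290:410]
    cv2.imwrite(f"pics/{n}crop.png",cv2.resize(s,None,fx=5,fy=5,interpolation=cv2.INTER_CUBIC))
    if n=="top":
        for v in range(222,306,6): print(v,[int(round(1000*x)) for x in P[v,280:382:6,2]])
```

```text
rect ((0.4665646553039551, -0.07938098907470703), (0.14367006719112396, 0.14844964444637299), 23.194236755371094)
hole 440.0 289.0 12.16562557220459 [ 0.46681919 -0.08498538  0.006     ] [ 0.46748709 -0.0761118   0.04      ]
hole 429.5 282.0 1.500100016593933 [ 0.48297465 -0.06098108  0.006     ] [ 0.48313272 -0.05286502  0.04      ]
hole 407.5 274.875 4.155292510986328 [ 0.49948974 -0.01026051  0.006     ] [ 0.49912664 -0.00374507  0.04      ]
hole 446.5 257.5 3.8079864978790283 [ 0.53962128 -0.10171058  0.006     ] [ 0.53799172 -0.09230919  0.04      ]
blue z 0.005781488303696231 n 3704
222 [-4, 0, 2, 108, 101, 96, 0, -1, -1, -2, -4, 2, -3, -6, -4, -5, 1]
228 [-1, -5, -6, 121, 120, 118, 118, 110, 106, 104, 2, -3, -1, 2, -1, 0, -2]
234 [2, 0, 100, 112, 113, 115, 117, 120, 120, 119, 121, 116, 110, 106, 99, 0, 0]
240 [-2, -5, 77, 96, 76, 126, 108, 111, 114, 115, 117, 117, 116, 121, 120, 117, 0]
246 [-2, -4, 15, 68, 72, 70, 76, 76, 75, 108, 106, 110, 109, 117, 113, 114, 1]
252 [1, -5, 11, 60, 58, 58, 63, 65, 67, 68, 72, 74, 74, 76, 105, 99, 3]
258 [1, -2, 78, 48, 48, 54, 57, 56, 65, 71, 72, 64, 67, 72, 98, -2, -1]
264 [-3, -3, 69, 41, 40, 45, 48, 48, 48, 53, 51, 56, 57, 58, 92, 1, 5]
270 [-1, 9, 58, 35, 36, 37, 44, 37, 41, 44, 45, 46, 48, 1083, 83, 1, 2]
276 [0, 36, 36, 22, 26, 26, 43, 40, 42, 40, 36, 39, 36, 50, 9, 3, 2]
282 [-2, 8, 41, 36, 35, 33, 25, 22, 24, 24, 27, 44, 43, 63, 11, 1, 2]
288 [0, 7, 14, 8, 11, 37, 39, 38, 33, 32, 28, 26, 23, 53, -2, 2, 2]
294 [-1, -1, 1, 9, 11, 7, 9, 10, 8, 9, 36, 41, 37, 30, 0, 0, 1]
300 [2, -1, 1, 5, -2, -2, 1, 0, 8, 5, 8, 13, 8, 7, 1, -1, -2]
```

View pics/topcrop.png

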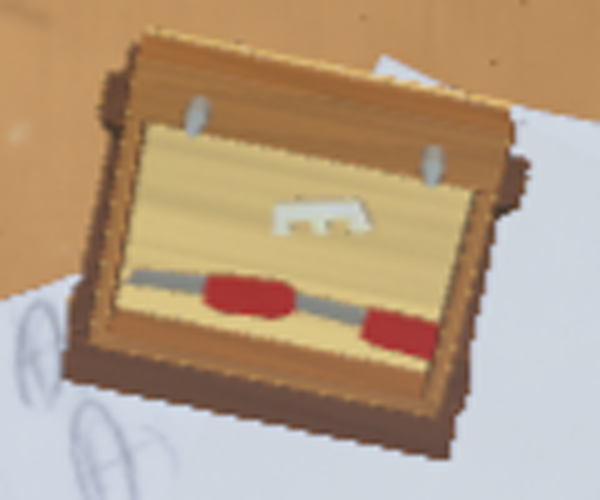

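View pics/scenecrop.png

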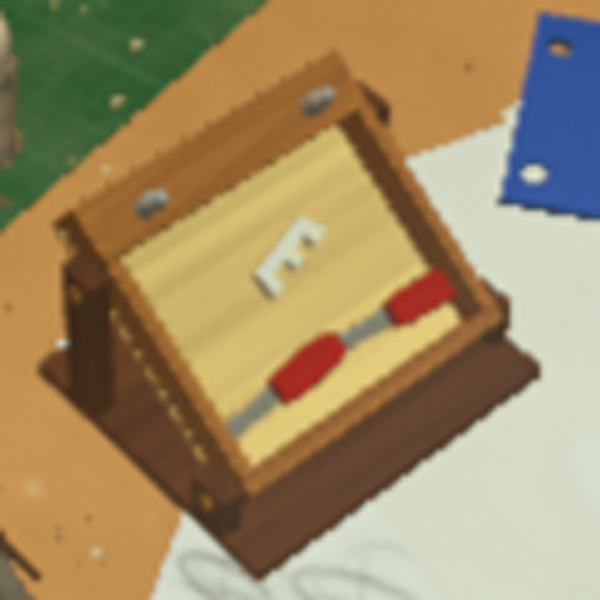

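The crops show the pins as grey blobs. In the top crop they run foot to nose (203,98)-(192,133) on the left and (431,148)-(433,184) on the right. In the scene crop they are at about (152,202) and (318,100).

Run:
```python
from h import *
from scipy.optimize import least_squares
def rays(n,uv):
    K,Rm,t=cal(n); C=-Rm.T@t; r=Rm.T@np.array([(uv[0]-K[0,2])/K[0,0],(uv[1]-K[1,2])/K[1,1],1]); return C,r
def at(n,uv,z): C,r=rays(n,uv); return C+r*(z-C[2])/r[2]
px={}
for n,boxes in(("top",[(303,230,315,243),(350,240,362,254)]),("scene",[(314,234,328,246),(346,214,360,226)])):
    im=np.load(f"pics/{n}0.npz")["im"]; hsv=cv2.cvtColor(im,cv2.COLOR_BGR2HSV)
    for k,(a,b,c,e) in enumerate(boxes):
        w=np.clip(100-hsv[b:e,a:c,1].astype(float),0,None)
        v,u=np.mgrid[b:e,a:c]; uv=((u*w).sum()/w.sum(),(v*w).sum()/w.sum()); px[n,k]=uv
        print(n,k,np.round(uv,1),(w>0).sum(),np.round(at(n,uv,.1225),4))
mids=[]
for k in(0,1):
    A=[];b=[]
    for n in("top","scene"):
        C,r=rays(n,px[n,k]); r/=np.linalg.norm(r); M=np.eye(3)-np.outer(r,r); A.append(M);b.append(M@C)
    X=np.linalg.lstsq(np.vstack(A),np.hstack(b),rcond=None)[0]; print("tri",np.round(X,4)); mids.append(X)
s=35*np.pi/180
for nm,(L,Rr) in {"top":[at("top",px["top",k],.1225) for k in(0,1)],"scene":[at("scene",px["scene",k],.1225) for k in(0,1)],"tri":mids}.items():
    dv=(L-Rr); yaw=np.arctan2(-dv[0],dv[1]); T=R.from_euler("ZY",[yaw,-s]).as_matrix()
    o=(L+Rr)/2-T@[.058,0,.01125]; print(nm,"len",np.linalg.norm(dv[:2]),"yaw",np.degrees(yaw),"origin",np.round(o,4))
cr=[(145,30,75,80),(512,107,75,-80),(437,413,-75,-80),(90,343,-75,80)]
W=[at("top",((a+.5)/5-.5+270,(b+.5)/5-.5+215),.08+x/1000*np.sin(s)) for a,b,x,y in cr]
print(np.round(W,4),"corner mean",np.round(np.mean(W,0),4))
dv=W[0]+W[3]-W[1]-W[2]; print("yaw",np.degrees(np.arctan2(-dv[0],dv[1])), np.linalg.norm(dv)/2)
o=robot.observe(); print(np.degrees(o["tool_rot"]))
```

```text
top 0 [308.9 238.1] 37 [0.5746 0.2156 0.1225]
top 1 [356.1 248. ] 48 [0.5539 0.1179 0.1225]
scene 0 [320.1 239.6] 22 [0.5732 0.2181 0.1225]
scene 1 [353.3 219.5] 24 [0.5524 0.1207 0.1225]
tri [0.575  0.2157 0.1194]
tri [0.5542 0.1177 0.1191]
top len 0.0998896528193384 yaw -11.94064267878474 origin [0.5241 0.1753 0.08  ]
scene len 0.09956439407773887 yaw -12.050079977256633 origin [0.5226 0.178  0.08  ]
tri len 0.10023204830091045 yaw -11.925441427257546 origin [0.5244 0.1752 0.0768]
[[0.611  0.237  0.123 ]
 [0.5788 0.0847 0.123 ]
 [0.4495 0.1096 0.037 ]
 [0.481  0.2648 0.037 ]] corner mean [0.5301 0.174  0.08  ]
yaw -11.696319318586005 0.15698906887758796
[-1.79922016e+02 -1.13992281e-02  1.47653336e+01]
```

Add to h.py:
```python
SW=np.array([[0,1,0],[1,0,0],[0,0,-1.]])
s35=np.radians(35)
COVER=(np.array([.4665,-.0792,0]),R.from_euler("z",23.5,degrees=True).as_matrix())
TRAY=(np.array([.5241,.1755,.080]),R.from_euler("ZY",[np.radians(-12),-s35]).as_matrix())
def tool(frame,off): o,M=frame; return o+M@np.array(off,float), M@SW
def rows(frame,off,n):
    "constant row (shift,turn fractions) taking the measured pose to frame+off in n rows"
    s=robot.observe(); p,M=np.array(s["tool_pos"]),R.from_euler("xyz",s["tool_rot"]).as_matrix()
    P,Q=tool(frame,off); w=R.from_matrix(M.T@Q).as_rotvec()/n; S=sum(R.from_rotvec(w*i).as_matrix() for i in range(n))
    d=np.linalg.solve(S,M.T@(P-p))
    print("t",round(s["time"],2),"p",np.round(p,4),"n",n,"shift",np.round(d/.025,3),"turn",np.round(w/(np.pi/2),4),"F",np.round(s["contact_force"],1),"open",round(s["opening"],4),"grip",round(s["grip_force"],1))
```

```text
(no output)
```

>>> {"name": "send_rows", "arguments": {"plan": [[[0.86, -0.66, -0.0], [0, 0, 0]], [[0.86, -0.66, 0.1], [0, 0, 0]], [[0.86, -0.66, 0.2], [0, 0, 0]], [[0.86, -0.66, 0.2], [0, 0, 0]], [[0.86, -0.66, 0.2], [0, 0, 0]], [[0.86, -0.66, 0.2], [0, 0, 0]], [[0.86, -0.66, 0.2], [0, 0, 0]], [[0.86, -0.66, 0.2], [0, 0, 0]], [[0.86, -0.66, 0.2], [0, 0, 0]], [[0.86, -0.66, 0.2], [0, 0, 0]]], "gripper": 1, "force": 40}}

```text
time: 1.35
tool_pos: [0.3, -0.2924, 0.1839]
tool_rot: [-3.141, 0.0, 0.258]
contact_force: [0.6, -0.0, 0.0]
opening: 0.092
grip_force: 0.0
```

```bash
python3 -c "
from h import *
rows(COVER,[0,0,.09],10)"
```

```text
t 1.35 p [ 0.3    -0.2924  0.1839] n 10 shift [1.217 0.153 0.375] turn [-0.     -0.     -0.1097] F [ 0.6 -0.   0. ] open 0.092 grip 0.0
```

>>> {"name": "send_rows", "arguments": {"plan": [[[1, 0.13, 0.35], [0, 0, -0.11]], [[1, 0.13, 0.35], [0, 0, -0.11]], [[1, 0.13, 0.35], [0, 0, -0.11]], [[1, 0.13, 0.35], [0, 0, -0.11]], [[1, 0.13, 0.35], [0, 0, -0.11]], [[1, 0.13, 0.35], [0, 0, -0.11]], [[1, 0.13, 0.35], [0, 0, -0.11]], [[1, 0.13, 0.35], [0, 0, -0.11]], [[1, 0.13, 0.35], [0, 0, -0.11]], [[1, 0.13, 0.35], [0, 0, -0.11]]]}}

```text
time: 2.6
tool_pos: [0.4367, -0.1176, 0.0962]
tool_rot: [-3.141, -0.0, 1.992]
contact_force: [-0.1, -0.0, 0.3]
opening: 0.0918
grip_force: 0.0
```

```bash
python3 -c "
from h import *
rows(COVER,[0,0,.08],6)"
```

```text
t 2.6 p [ 0.4367 -0.1176  0.0962] n 6 shift [0.154 0.285 0.108] turn [-0.     -0.      0.0011] F [-0.1 -0.   0.3] open 0.0918 grip 0.0
```

>>> {"name": "send_rows", "arguments": {"plan": [[[0.155, 0.285, 0.11], [0, 0, 0]], [[0.155, 0.285, 0.11], [0, 0, 0]], [[0.155, 0.285, 0.11], [0, 0, 0]], [[0.155, 0.285, 0.11], [0, 0, 0]], [[0.155, 0.285, 0.11], [0, 0, 0.003]], [[0.155, 0.285, 0.11], [0, 0, 0.003]], [[0, 0, 0.4], [0, 0, 0]], [[0, 0, 0.4], [0, 0, 0]], [[0, 0, 0.0], [0, 0, 0]], [[0, 0, 0], [0, 0, 0]]]}}

```text
time: 3.85
tool_pos: [0.4665, -0.0802, 0.0602]
tool_rot: [-3.141, 0.0, 1.976]
contact_force: [0.0, -0.6, -1.0]
opening: 0.0919
grip_force: 0.0
```

```bash
python3 -c "
from h import *
rows(COVER,[0,0,.012],4)"
```

```text
t 3.85 p [ 0.4665 -0.0802  0.0602] n 4 shift [0.009 0.004 0.482] turn [-0.      0.     -0.0008] F [ 0.  -0.6 -1. ] open 0.0919 grip 0.0
```

>>> {"name": "send_rows", "arguments": {"plan": [[[0.01, 0, 0.48], [0, 0, 0]], [[0.01, 0, 0.48], [0, 0, 0]], [[0.01, 0, 0.48], [0, 0, -0.003]], [[0.01, 0, 0.48], [0, 0, 0]], [[0, 0, 0], [0, 0, 0]], [[0, 0, 0], [0, 0, 0]], [[0, 0, 0], [0, 0, 0]], [[0, 0, 0], [0, 0, 0]], [[0, 0, 0], [0, 0, 0]], [[0, 0, 0], [0, 0, 0]]]}}

```text
time: 5.1
tool_pos: [0.4662, -0.0791, 0.0123]
tool_rot: [3.141, 0.0, 1.981]
contact_force: [-0.3, -0.2, -0.1]
opening: 0.0918
grip_force: 0.0
```

>>> {"name": "send_rows", "arguments": {"plan": [[[0, 0, 0], [0, 0, 0]], [[0, 0, 0], [0, 0, 0]], [[0, 0, 0], [0, 0, 0]], [[0, 0, 0], [0, 0, 0]], [[0, 0, 0], [0, 0, 0]], [[0, 0, 0], [0, 0, 0]], [[0, 0, 0], [0, 0, 0]], [[0, 0, 0], [0, 0, 0]], [[0, 0, 0], [0, 0, 0]], [[0, 0, 0], [0, 0, 0]]], "gripper": -1}}

```text
time: 6.35
tool_pos: [0.4662, -0.0791, 0.0122]
tool_rot: [3.142, 0.0, 1.981]
contact_force: [0.6, 0.3, -0.6]
opening: 0.0197
grip_force: 40.0
```

```bash
python3 -c "
from h import *
rows(COVER,[0,0,.012],4)"
```

```text
t 6.35 p [ 0.4662 -0.0791  0.0122] n 4 shift [-0.003  0.002  0.002] turn [0. 0. 0.] F [ 0.6  0.3 -0.6] open 0.0197 grip 40.0
```

>>> {"name": "send_rows", "arguments": {"plan": [[[0, 0, -0.3], [0, 0, 0]], [[0, 0, -0.7], [0, 0, 0]], [[0, 0, -1], [0, 0, 0]], [[0, 0, -1], [0, 0, 0]], [[0, 0, -1], [0, 0, 0]], [[0, 0, -1], [0, 0, 0]], [[0, 0, -1], [0, 0, 0]], [[0, 0, -1], [0, 0, 0]], [[0, 0, -1], [0, 0, 0]], [[0, 0, -0.5], [0, 0, 0]]]}}

```text
time: 7.6
tool_pos: [0.4662, -0.079, 0.226]
tool_rot: [3.141, 0.001, 1.981]
contact_force: [0.0, 0.4, -4.1]
opening: 0.0198
grip_force: 40.0
```

```bash
python3 -c "
from h import *
rows(TRAY,[0,0,.092],20)
rows(TRAY,[0,0,.092],15)"
```

```text
t 7.6 p [ 0.4662 -0.079   0.226 ] n 20 shift [0.543 0.037 0.142] turn [-0.0188 -0.006   0.0191] F [ 0.   0.4 -4.1] open 0.0198 grip 40.0
t 7.6 p [ 0.4662 -0.079   0.226 ] n 15 shift [0.723 0.054 0.191] turn [-0.025  -0.008   0.0255] F [ 0.   0.4 -4.1] open 0.0198 grip 40.0
```

>>> {"name": "send_rows", "arguments": {"plan": [[[0.54, 0.04, 0.05], [-0.019, -0.006, 0.019]], [[0.54, 0.04, 0.05], [-0.019, -0.006, 0.019]], [[0.54, 0.04, 0.05], [-0.019, -0.006, 0.019]], [[0.54, 0.04, 0.05], [-0.019, -0.006, 0.019]], [[0.54, 0.04, 0.05], [-0.019, -0.006, 0.019]], [[0.54, 0.04, 0.05], [-0.019, -0.006, 0.019]], [[0.54, 0.04, 0.05], [-0.019, -0.006, 0.019]], [[0.54, 0.04, 0.05], [-0.019, -0.006, 0.019]], [[0.54, 0.04, 0.05], [-0.019, -0.006, 0.019]], [[0.54, 0.04, 0.05], [-0.019, -0.006, 0.019]]]}}

```text
time: 8.85
tool_pos: [0.4402, 0.0536, 0.2091]
tool_rot: [2.834, 0.047, 1.672]
contact_force: [-0.2, -0.0, -2.5]
opening: 0.0202
grip_force: 40.0
```

```bash
python3 -c "
from h import *
rows(TRAY,[0,0,.092],9)"
```

```text
t 8.85 p [0.4402 0.0536 0.2091] n 9 shift [0.608 0.016 0.25 ] turn [-0.0208 -0.0068  0.0212] F [-0.2 -0.  -2.5] open 0.0202 grip 40.0
```

>>> {"name": "send_rows", "arguments": {"plan": [[[0.61, 0.02, 0.25], [-0.021, -0.007, 0.021]], [[0.61, 0.02, 0.25], [-0.021, -0.007, 0.021]], [[0.61, 0.02, 0.25], [-0.021, -0.007, 0.021]], [[0.61, 0.02, 0.25], [-0.021, -0.007, 0.021]], [[0.61, 0.02, 0.25], [-0.021, -0.007, 0.021]], [[0.61, 0.02, 0.25], [-0.021, -0.007, 0.021]], [[0.61, 0.02, 0.25], [-0.021, -0.007, 0.021]], [[0.61, 0.02, 0.25], [-0.021, -0.007, 0.021]], [[0.61, 0.02, 0.25], [-0.021, -0.007, 0.021]], [[0, 0, 0], [0, 0, 0]]]}}

```text
time: 10.1
tool_pos: [0.4733, 0.1871, 0.155]
tool_rot: [2.528, 0.006, 1.366]
contact_force: [-0.4, -0.3, -2.7]
opening: 0.0198
grip_force: 40.0
```

Run:
```python
from h import *
rows(TRAY,[0,0,.042],5)
for n in("top","scene"):
    im,d=read_camera(n); np.savez(f"pics/{n}1.npz",im=im,d=d)
    a,b=(260,190) if n=="top" else (270,150)
    s=im[b:b+150,a:a+160]
    cv2.imwrite(f"pics/{n}1.png",cv2.resize(s,None,fx=4,fy=4,interpolation=cv2.INTER_CUBIC))
```

```text
t 10.1 p [0.4733 0.1871 0.155 ] n 5 shift [-0.006 -0.004  0.395] turn [0.0003 0.0002 0.0009] F [-0.4 -0.3 -2.7] open 0.0198 grip 40.0
```

View pics/top1.png

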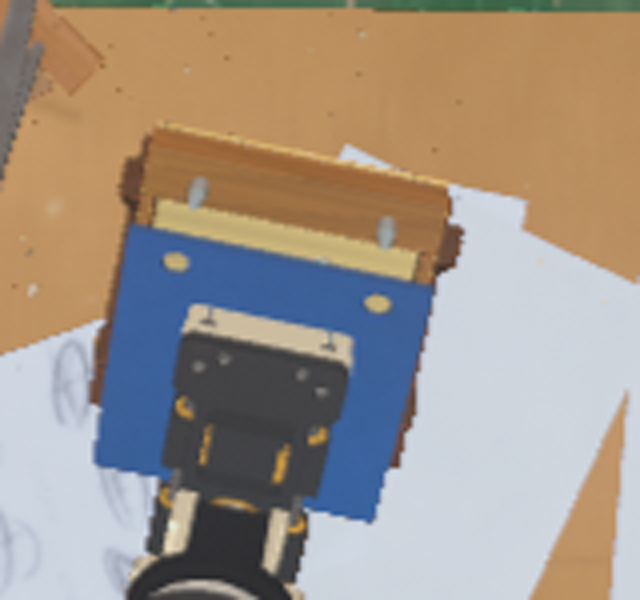

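View pics/scene1.png

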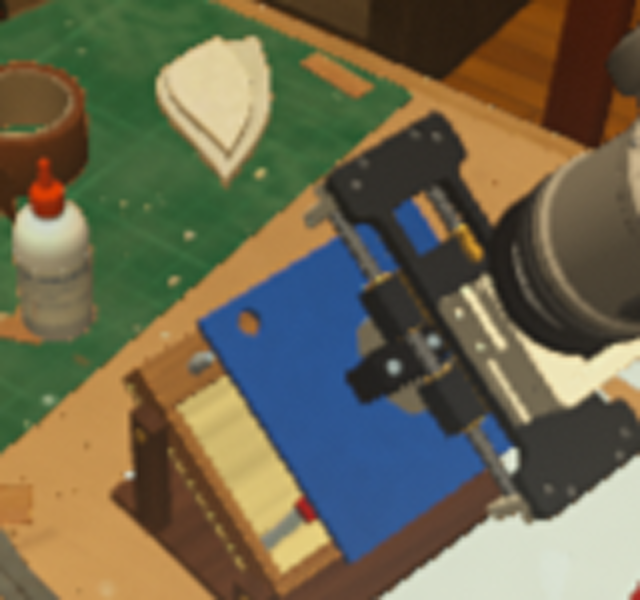

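The cover is held level with the rim and its upper edge faces the pins. In the top crop the holes are at (176,261) and (377,303). Next I measure the holes in the tray frame.

```bash
cat >> h.py <<'E'
def inplane(n,uv,zt):
    "ray through pixel met with tray-frame plane z=zt, in tray mm"
    K,Rm,t=cal(n); C=-Rm.T@t; r=Rm.T@np.array([(uv[0]-K[0,2])/K[0,0],(uv[1]-K[1,2])/K[1,1],1])
    o,M=TRAY; c=M.T@(C-o); q=M.T@r; return np.round(1000*(c+q*(zt-c[2])/q[2]),1)
E
python3 - <<'E'
from h import *
s=robot.observe(); o,M=TRAY; tp=M.T@(s["tool_pos"]-o); print("tcp in tray mm",np.round(tp*1000,1)); zt=tp[2]-.012+.003
for n,guess in(("top",[(304,255.2),(354.2,265.7)]),("scene",[(332,230.5)])):
    im=np.load(f"pics/{n}1.npz")["im"]; hsv=cv2.cvtColor(im,cv2.COLOR_BGR2HSV)
    m=cv2.inRange(hsv,(100,110,40),(128,255,255))
    cs,h=cv2.findContours(m,cv2.RETR_CCOMP,cv2.CHAIN_APPROX_NONE)
    for g in guess:
        u0,v0=int(g[0])-7,int(g[1])-7; b=hsv[v0:v0+15,u0:u0+15,0].astype(float)
        w=np.clip((110-b)/60,0,1); v,u=np.mgrid[v0:v0+15,u0:u0+15]
        w[np.hypot(u-g[0],v-g[1])>6.5]=0
        uv=((u*w).sum()/w.sum(),(v*w).sum()/w.sum()); print(n,np.round(uv,2),round(w.sum(),1),inplane(n,uv,zt))
for n,ps in(("top",[(308.9,238.1),(356.1,248)]),("scene",[(320.1,239.6),(353.3,219.5)])):
    for p in ps: print("pin",n,inplane(n,p,.0105))
E
```

```text
tcp in tray mm [ 1.2 -0.1 91.7]
top [303.59 254.95] 25.0 [60.2 50.6 82.7]
top [353.89 265.52] 25.1 [ 60.3 -48.9  82.7]
scene [331.93 230.32] 23.2 [58.  52.  82.7]
pin top [57.5 49.7 10.5]
pin top [ 57.7 -50.3  10.5]
pin scene [56.6 50.9 10.5]
pin scene [ 56.3 -48.8  10.5]
```

```bash
python3 -c "
from h import *
rows(TRAY,[-.0008,-.0012,.042],6)"
```

```text
t 10.2 p [0.4735 0.1861 0.1558] n 6 shift [-0.007 -0.014  0.332] turn [0.0003 0.0002 0.0006] F [ 0.5 -0.1 -2.4] open 0.0197 grip 40.0
```

>>> {"name": "send_rows", "arguments": {"plan": [[[-0.01, -0.014, 0.33], [0, 0, 0.001]], [[-0.01, -0.014, 0.33], [0, 0, 0.001]], [[-0.01, -0.014, 0.33], [0, 0, 0.001]], [[-0.01, -0.014, 0.33], [0, 0, 0]], [[-0.01, -0.014, 0.33], [0, 0, 0]], [[-0.01, -0.014, 0.33], [0, 0, 0]], [[0, 0, 0], [0, 0, 0]], [[0, 0, 0], [0, 0, 0]], [[0, 0, 0], [0, 0, 0]], [[0, 0, 0], [0, 0, 0]]]}}

```text
time: 11.45
tool_pos: [0.5025, 0.1809, 0.1243]
tool_rot: [2.544, 0.001, 1.36]
contact_force: [0.2, -0.4, -2.0]
opening: 0.0196
grip_force: 40.0
```

Run:
```python
from h import *
o,M=TRAY
for n in("top","scene"):
    im,d=read_camera(n); np.savez(f"pics/{n}2.npz",im=im,d=d)
    a,b=(280,215) if n=="top" else (290,180)
    s=im[b:b+75,a:a+100]
    cv2.imwrite(f"pics/{n}2.png",cv2.resize(s,None,fx=6,fy=6,interpolation=cv2.INTER_CUBIC))
s=robot.observe(); tp=M.T@(s["tool_pos"]-o); print(s["time"],np.round(tp*1000,1)); 
A=cv2.imread("pics/top2.png");B=cv2.imread("pics/scene2.png"); cv2.imwrite("pics/both2.png",cv2.resize(np.vstack([A,B]),None,fx=.66,fy=.66))
rows(TRAY,[-.0008,-.0012,.042],5)
def exp(n,X):
    K,Rm,t=cal(n); c=Rm@(o+M@np.array(X)/1)+t; return np.round((K@(c/c[2]))[:2],1)
for n in("top","scene"):
    for y in(.05,-.05): print(n,"pin tip",exp(n,[.058,y,.0225]),"hole pred mid",exp(n,[.058,y,tp[2]-.012+.003]))
```

```text
11.55 [ 7.2  0.8 49. ]
t 11.55 p [0.5025 0.1809 0.1243] n 5 shift [-0.016 -0.064  0.056] turn [-0.0016  0.0003 -0.0001] F [-0.2 -0.3 -2. ] open 0.0197 grip 40.0
top pin tip [308.  240.7] hole pred mid [306.8 245. ]
top pin tip [355.7 250.8] hole pred mid [355.3 255.2]
scene pin tip [322.  237.4] hole pred mid [325.  235.3]
scene pin tip [355.5 217.1] hole pred mid [358.9 214.7]
```

View pics/both2.png

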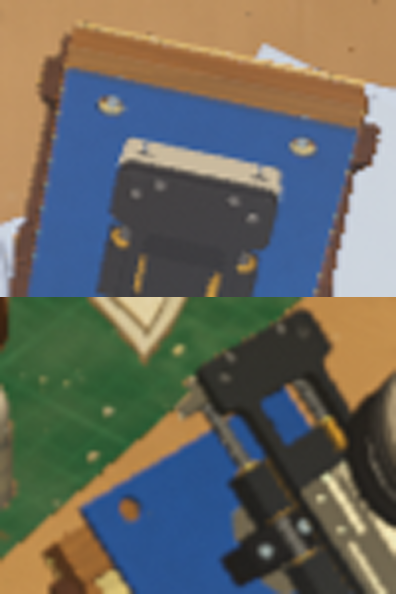

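The upper-edge holes show light pin noses inside, in the top half at (110,103) and (303,146). The tool's pose has drifted up the slope from the command, so I check the joints.

```bash
python3 -c "
from h import *
s=robot.observe();print(np.round(s['qpos'],3),np.round(s['joint_efforts'],1),np.round(s['torque'],2))
P,Q=tool(TRAY,[0,0,.04]);print(P,R.from_matrix(Q).as_euler('xyz'))
o,M=TRAY;T=R.from_euler('xyz',s['tool_rot']).as_matrix();print('tool axes err deg (rotvec tray)',np.degrees(R.from_matrix(T@(M@SW).T).as_rotvec()@M))
"
```

```text
[ 0.394  0.337  2.073 -0.996  0.392  1.477] [  0.  -37.4 -18.5  -1.1  -0.3   0. ] [0.13 0.57 0.01]
[0.5016583  0.18027013 0.11276608] [ 2.53072742e+00 -2.22044605e-16  1.36135682e+00]
tool axes err deg (rotvec tray) [-0.11337765  0.73706037 -0.02621434]
```

Joint 4 is at its limit of -1. Turning the tool about the pad normal relieves it, so I'll lower the cover tilted about 6° (right side first) and let it drop flush on release.

```bash
cat >> h.py <<'E'
def tilted(x,y,z,deg):
    o,M=TRAY; return o+M@np.array([x,y,z]), M@R.from_euler("x",deg,degrees=True).as_matrix()
def where():
    s=robot.observe(); o,M=TRAY; T=R.from_euler('xyz',s['tool_rot']).as_matrix()@SW.T
    p=M.T@(np.array(s['tool_pos'])-T@[0,0,.012]-o)
    print("plate origin in tray mm",np.round(p*1000,1),"rotvec deg",np.round(np.degrees(R.from_matrix(M.T@T).as_rotvec()),2),"q4,q5",np.round(s['qpos'][3:5],3))
E
python3 -c "
from h import *
where(); rows(tilted(-.0008,-.0012,.034,6),[0,0,.012],8)"
```

```text
plate origin in tray mm [ 7.   0.8 37. ] rotvec deg [-0.11  0.74 -0.03] q4,q5 [-0.996  0.392]
t 11.55 p [0.5025 0.1809 0.1243] n 8 shift [-0.017 -0.04   0.015] turn [-0.001   0.0085 -0.0001] F [-0.2 -0.3 -2. ] open 0.0197 grip 40.0
```

>>> {"name": "send_rows", "arguments": {"plan": [[[0, 0, 0], [0, 0.0085, 0]], [[0, 0, 0], [0, 0.0085, 0]], [[0, 0, 0], [0, 0.0085, 0]], [[-0.02, -0.06, 0.02], [-0.002, 0.0085, 0]], [[-0.02, -0.06, 0.02], [-0.002, 0.0085, 0]], [[-0.02, -0.06, 0.02], [-0.002, 0.0085, 0]], [[-0.02, -0.06, 0.02], [-0.002, 0.0085, 0]], [[-0.02, -0.06, 0.02], [0, 0.0085, 0]], [[0, 0, 0], [0, 0, 0]], [[0, 0, 0], [0, 0, 0]]]}}

```text
time: 12.8
tool_pos: [0.4977, 0.1885, 0.1289]
tool_rot: [2.538, -0.068, 1.407]
contact_force: [-0.0, 0.1, -3.3]
opening: 0.0199
grip_force: 40.0
```

```bash
python3 -c "
from h import *
where(); rows(tilted(-.0008,-.0012,.030,6),[0,0,.012],6)"
```

```text
plate origin in tray mm [ 4.6  8.2 44.4] rotvec deg [ 4.71  0.51 -0.05] q4,q5 [-0.996  0.283]
t 12.8 p [0.4977 0.1885 0.1289] n 6 shift [-0.073 -0.036  0.09 ] turn [-0.0009  0.0024 -0.0002] F [-0.   0.1 -3.3] open 0.0199 grip 40.0
```

Joint 5 is now at its lower limit too. The better way is to hold the plate about 8° flatter than the rim (upper edge lower), which bends the wrist away from both limits. Then I thread the pins and let the lower edge drop flush on release.

```bash
cat >> h.py <<'E'
def pitched(hx,hy,hz,deg):
    "plate pitched deg flatter; hx,hy,hz = tray position of the mid-point between holes (underside), from pin feet, mm"
    o,M=TRAY; B=R.from_euler("y",deg,degrees=True).as_matrix(); p=np.array([58+hx,hy,hz])/1000-B@[.058,0,0]
    return o+M@p, M@B
E
python3 -c "
from h import *
rows(pitched(-.8,-1.2,37,8),[0,0,.012],10)"
```

```text
t 12.8 p [0.4977 0.1885 0.1289] n 10 shift [-0.034 -0.013 -0.003] turn [ 0.0083 -0.0052  0.0003] F [-0.   0.1 -3.3] open 0.0199 grip 40.0
```

>>> {"name": "send_rows", "arguments": {"plan": [[[0, 0, -0.1], [0.028, 0, 0]], [[0, 0, -0.1], [0.028, 0, 0]], [[0, 0, -0.1], [0.028, 0, 0]], [[-0.05, -0.02, 0], [0, -0.0085, 0]], [[-0.05, -0.02, 0.05], [0, -0.0085, 0]], [[-0.05, -0.02, 0.05], [0, -0.0085, 0]], [[-0.05, -0.02, 0.05], [0, -0.0085, 0]], [[-0.05, -0.02, 0.05], [0, -0.0085, 0]], [[-0.05, -0.02, 0.05], [0, -0.0085, 0]], [[0, 0, 0], [0, 0, 0]]]}}

```text
time: 14.05
tool_pos: [0.4926, 0.1815, 0.1279]
tool_rot: [2.671, 0.004, 1.371]
contact_force: [-0.1, -0.1, -3.3]
opening: 0.0199
grip_force: 40.0
```

```bash
python3 -c "
from h import *
where(); rows(pitched(-.8,-1.2,37,8),[0,0,.012],6)"
```

```text
plate origin in tray mm [-0.5 -0.7 45.7] rotvec deg [0.11 8.06 0.58] q4,q5 [-0.552  0.477]
t 14.05 p [0.4926 0.1815 0.1279] n 6 shift [-0.003  0.002  0.004] turn [-0.0001 -0.0001  0.0011] F [-0.1 -0.1 -3.3] open 0.0199 grip 40.0
```

>>> {"name": "send_rows", "arguments": {"plan": [[[-0.003, 0, 0.05], [0, 0, 0.0011]], [[-0.003, 0, 0.05], [0, 0, 0.0011]], [[-0.003, 0, 0.05], [0, 0, 0.0011]], [[-0.003, 0, 0.05], [0, 0, 0.0011]], [[0, 0.0, 0.05], [0, 0, 0.0011]], [[0, 0, 0.05], [0, 0, 0.0011]], [[0, 0, 0.05], [0, 0, 0]], [[0, 0, 0.05], [0, 0, 0]], [[0, 0, 0], [0, 0, 0]], [[0, 0, 0], [0, 0, 0]]]}}

```text
time: 15.3
tool_pos: [0.497, 0.1802, 0.1192]
tool_rot: [2.671, -0.001, 1.362]
contact_force: [-0.3, -0.3, -2.4]
opening: 0.0197
grip_force: 40.0
```

Run:
```python
from h import *
o,M=TRAY; where()
s=robot.observe(); T=R.from_euler('xyz',s['tool_rot']).as_matrix()@SW.T; po=s['tool_pos']-T@[0,0,.012]
for n in("top","scene"):
    K,Rm,t=cal(n); C=-Rm.T@t
    im,d=read_camera(n); hsv=cv2.cvtColor(im,cv2.COLOR_BGR2HSV)
    for y in((.05,-.05) if n=="top" else (.05,)):
        c=Rm@(po+T@[.0588,y+.0012,.003])+t; g=(K@(c/c[2]))[:2]; u0,v0=int(g[0])-7,int(g[1])-7
        b=hsv[v0:v0+15,u0:u0+15]; w=np.maximum(np.clip((110-b[...,0].astype(float))/60,0,1),np.clip((140-b[...,1].astype(float))/60,0,1)); v,u=np.mgrid[v0:v0+15,u0:u0+15]; w[np.hypot(u-g[0],v-g[1])>6]=0
        uv=((u*w).sum()/w.sum(),(v*w).sum()/w.sum())
        r=Rm.T@np.array([(uv[0]-K[0,2])/K[0,0],(uv[1]-K[1,2])/K[1,1],1]); a=T.T@(C-po); q=T.T@r; h=a+q*(.003-a[2])/q[2]
        f=M.T@(po+T@(h-[0,0,.003])-o)
        print(n,"pred",np.round(g,1),"meas",np.round(uv,1),round(w.sum(),1),"hole in plate",np.round(h*1000,1),"hole underside in tray",np.round(f*1000,1))
    a,b=(285,220) if n=="top" else (290,190)
    sub=cv2.resize(im[b:b+50,a:a+90],None,fx=7,fy=7,interpolation=cv2.INTER_CUBIC); A=sub if n=="top" else np.vstack([A[:300],sub[:300]])
cv2.imwrite("pics/both3.png",A[:600])
rows(pitched(-.8,-1.2,14,8),[0,0,.012],8)
```

```text
plate origin in tray mm [-1.7 -1.  35.9] rotvec deg [ 0.08  8.05 -0.04] q4,q5 [-0.573  0.455]
top pred [307.3 243.1] meas [308.2 243.2] 33.8 hole in plate [59.  49.3  3. ] hole underside in tray [56.8 48.3 27.7]
top pred [355.4 253.3] meas [355. 254.] 49.1 hole in plate [ 56.9 -48.4   3. ] hole underside in tray [ 54.6 -49.5  27.9]
scene pred [323.6 236.9] meas [323.6 237.3] 29.2 hole in plate [58.  51.8  3. ] hole underside in tray [55.7 50.7 27.9]
t 15.4 p [0.497  0.1802 0.1192] n 8 shift [-0.001  0.017  0.068] turn [-0.0001 -0.0001 -0.    ] F [ 0.4  0.6 -2.3] open 0.02 grip 40.0
```

View pics/both3.png

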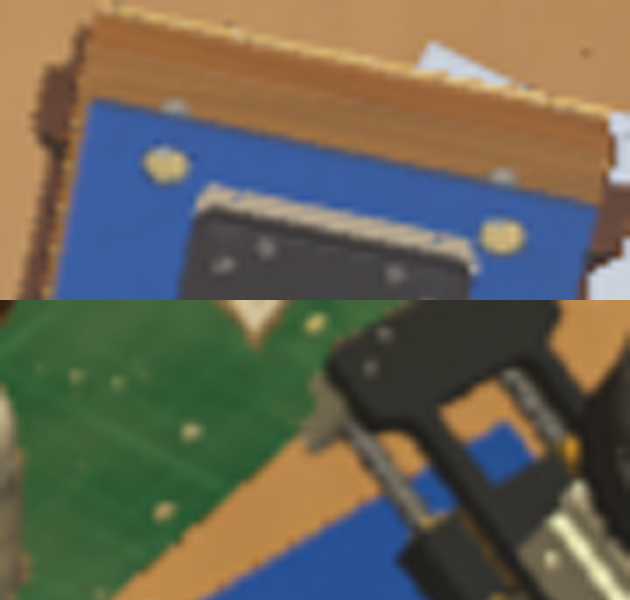

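In the top half, the holes at (166,165) and (502,237) are both open over the tray, with the pin feet just past the edge. The plate is within about 1 mm of the pins. I go down partway with a small correction and watch the force.

```bash
python3 -c "
from h import *
rows(pitched(-1.3,-.3,14,8),[0,0,.012],8)"
```

```text
t 15.4 p [0.497  0.1802 0.1192] n 8 shift [0.004 0.014 0.068] turn [-0.0001 -0.0001 -0.    ] F [ 0.4  0.6 -2.3] open 0.02 grip 40.0
```

>>> {"name": "send_rows", "arguments": {"plan": [[[0.016, 0.03, 0], [0, 0, 0]], [[0.016, 0.01, 0.068], [0, 0, 0]], [[0, 0.01, 0.068], [0, 0, 0]], [[0, 0.01, 0.068], [0, 0, 0]], [[0, 0.01, 0.068], [0, 0, 0]], [[0, 0.01, 0.068], [0, 0, 0]], [[0, 0.01, 0.068], [0, 0, 0]], [[0, 0.01, 0.068], [0, 0, 0]], [[0, 0.01, 0.068], [0, 0, 0]], [[0, 0, 0], [0, 0, 0]]]}}

```text
time: 16.65
tool_pos: [0.5056, 0.1791, 0.1081]
tool_rot: [2.671, -0.001, 1.362]
contact_force: [1.1, 0.6, -2.5]
opening: 0.0191
grip_force: 40.0
```

```bash
python3 -c "
from h import *
where();rows(pitched(-1.3,-.3,4,8),[0,0,.012],8)
rows(pitched(-1.3,-.3,4,6),[0,0,.012],8)
im,d=read_camera('top'); im2,_=read_camera('scene')
cv2.imwrite('pics/b4.png',np.vstack([cv2.resize(im[220:262,285:375],None,fx=7,fy=7,interpolation=2),cv2.resize(im2[200:242,290:380],None,fx=7,fy=7,interpolation=2)]))"
```

```text
plate origin in tray mm [-1.  -0.3 22. ] rotvec deg [ 0.07  8.06 -0.03] q4,q5 [-0.596  0.431]
t 16.65 p [0.5056 0.1791 0.1081] n 8 shift [-0.     0.008  0.049] turn [-0.0001 -0.0001 -0.    ] F [ 1.1  0.6 -2.5] open 0.0191 grip 40.0
t 16.65 p [0.5056 0.1791 0.1081] n 8 shift [-0.     0.005  0.059] turn [-0.0029 -0.0001 -0.    ] F [ 1.1  0.6 -2.5] open 0.0191 grip 40.0
```

View pics/b4.png

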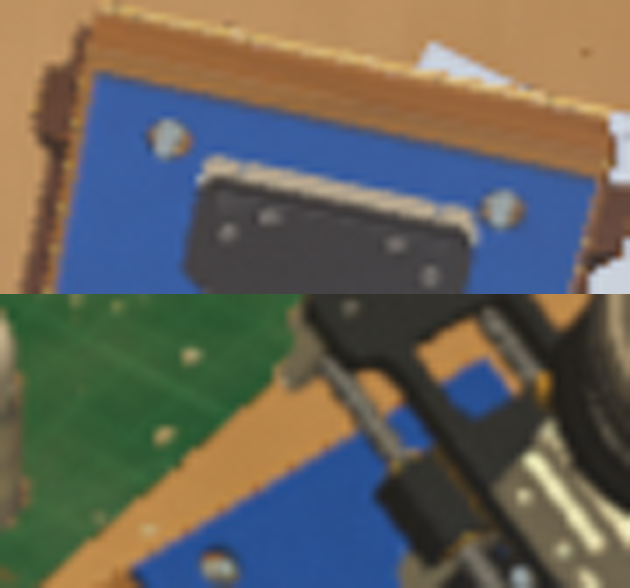

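Both pin noses stand in their holes, in the top half at (168,138) and (502,210). A dark gap on the right side of each means the plate wants about 0.6 mm more to the left. I continue down to about 4 mm.

>>> {"name": "send_rows", "arguments": {"plan": [[[0.024, 0.005, 0.0], [0, 0, 0]], [[0, 0.007, 0.055], [-0.003, 0, 0]], [[0, 0.007, 0.055], [-0.003, 0, 0]], [[0, 0.007, 0.055], [-0.003, 0, 0]], [[0, 0.007, 0.055], [-0.003, 0, 0]], [[0, 0.007, 0.055], [-0.003, 0, 0]], [[0, 0.007, 0.055], [-0.003, 0, 0]], [[0, 0.007, 0.055], [-0.003, 0, 0]], [[0, 0.007, 0.055], [-0.003, 0, 0]], [[0, 0, 0], [0, 0, 0]]]}}

```text
time: 18.0
tool_pos: [0.512, 0.1784, 0.0991]
tool_rot: [2.634, -0.001, 1.362]
contact_force: [0.6, -0.2, -2.7]
opening: 0.0199
grip_force: 40.0
```

```bash
python3 -c "
from h import *
where();rows(pitched(-1.3,.3,3,5),[0,0,.012],5)"
```

```text
plate origin in tray mm [-0.5  0.4 10.8] rotvec deg [ 0.07  5.9  -0.02] q4,q5 [-0.751  0.382]
t 18.0 p [0.512  0.1784 0.0991] n 5 shift [-0.    -0.004  0.023] turn [-0.002  -0.0002 -0.    ] F [ 0.6 -0.2 -2.7] open 0.0199 grip 40.0
```

>>> {"name": "send_rows", "arguments": {"plan": [[[0, 0, 0.024], [-0.002, 0, 0]], [[0, 0, 0.024], [-0.002, 0, 0]], [[0, 0, 0.024], [-0.002, 0, 0]], [[0, 0, 0.024], [-0.002, 0, 0]], [[0, 0, 0.024], [-0.002, 0, 0]], [[0, 0, 0], [0, 0, 0]], [[0, 0, 0], [0, 0, 0]], [[0, 0, 0], [0, 0, 0]], [[0, 0, 0], [0, 0, 0]], [[0, 0, 0], [0, 0, 0]]]}}

```text
time: 19.25
tool_pos: [0.5135, 0.1781, 0.0967]
tool_rot: [2.618, -0.001, 1.362]
contact_force: [0.3, 0.0, -3.3]
opening: 0.0196
grip_force: 40.0
```

```bash
python3 -c "
from h import *
where();rows(pitched(-1.3,.3,2,5),[0,0,.012],5)"
```

```text
plate origin in tray mm [-0.4  0.4  7.9] rotvec deg [ 0.07  4.99 -0.03] q4,q5 [-0.824  0.367]
t 19.25 p [0.5135 0.1781 0.0967] n 5 shift [-0.    -0.005  0.007] turn [ 0.     -0.0002 -0.0001] F [ 0.3  0.  -3.3] open 0.0196 grip 40.0
```

>>> {"name": "send_rows", "arguments": {"plan": [[[0, 0, 0], [0, 0, 0]], [[0, 0, 0], [0, 0, 0]], [[0, 0, 0], [0, 0, 0]], [[0, 0, 0], [0, 0, 0]], [[0, 0, 0], [0, 0, 0]], [[0, 0, 0], [0, 0, 0]], [[0, 0, 0], [0, 0, 0]], [[0, 0, 0], [0, 0, 0]], [[0, 0, 0], [0, 0, 0]], [[0, 0, 0], [0, 0, 0]]], "gripper": 0.6}}

```text
time: 20.5
tool_pos: [0.5135, 0.1781, 0.0967]
tool_rot: [2.618, -0.001, 1.362]
contact_force: [0.4, 0.7, 0.8]
opening: 0.0737
grip_force: 0.0
```

>>> {"name": "send_rows", "arguments": {"plan": [[[0, 0, -0.5], [0, 0, 0]], [[0, 0, -0.7], [0, 0, 0]], [[0, 0, -1], [0, 0, 0]], [[0, 0, -1], [0, 0, 0]], [[0, 0, -1], [0, 0, 0]], [[0, 0, -1], [0, 0, 0]], [[0, 0, -1], [0, 0, 0]], [[0, 0, -1], [0, 0, 0]], [[0, 0, 0], [0, 0, 0]], [[0, 0, 0], [0, 0, 0]]]}}

```text
time: 21.75
tool_pos: [0.4253, 0.1964, 0.2518]
tool_rot: [2.618, -0.001, 1.362]
contact_force: [0.3, 0.6, 0.4]
opening: 0.0732
grip_force: 0.0
```

Run:
```python
from h import *
o,M=TRAY
im,d=read_camera('top'); im2,d2=read_camera('scene')
for n,i,dd in(("top",im,d),("scene",im2,d2)):
    hsv=cv2.cvtColor(i,cv2.COLOR_BGR2HSV); P=(cloud(n,dd)-o)@M
    m=cv2.erode(cv2.inRange(hsv,(105,120,40),(125,255,255)),np.ones((3,3)))>0
    m&=(dd>0)&(abs(P[...,0])<.09)&(abs(P[...,1])<.09)&(abs(P[...,2])<.04)
    q=P[m]; c=np.linalg.lstsq(np.c_[q[:,:2],np.ones(len(q))],q[:,2],rcond=None)[0]; print(n,m.sum(),"slopes",np.round(c[:2],3),"top z mm",round(c[2]*1000,1),"centre",np.round(1000*(q.min(0)+q.max(0))/2,1))
print(robot.observe()["time"])
cv2.imwrite('pics/b5.png',np.vstack([cv2.resize(im[215:315,270:390],(600,500),interpolation=2)[:300],cv2.resize(im2[190:330,290:420],(600,646),interpolation=2)[:300]]))
```

```text
top 3076 slopes [ 0.001 -0.   ] top z mm 5.8 centre [-1.7 -0.3  5.5]
scene 2909 slopes [0.    0.001] top z mm 6.9 centre [-4.   3.3  6.4]
21.85
```

View pics/b5.png

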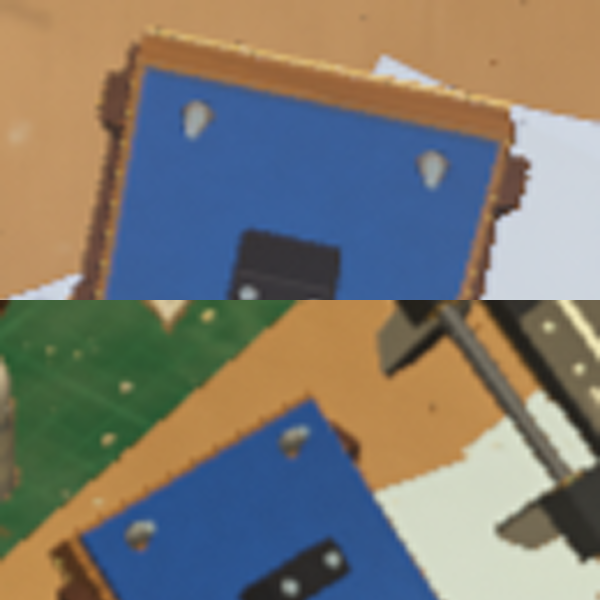

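Both pins come through their holes, in the top half at (196,118) and (432,168). The plate top lies flat at 6 mm above the rim with slopes under 0.001, and the gripper is clear.

```bash
python3 -c "
from h import *
print(robot.hand_in())"
```

```text
the job is handed in; nothing more can be done
None
```

The cover hangs on both pins and lies flush on the rim, released with the gripper clear; the job was handed in at about 22 s, and no result came back.

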